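Feel along the taped seam of a carton

TASK

With the gripper closed, run the fingertips lightly along the brown tape on top of the sealed carton to check the seam, from the green dot over the three white bars to the red dot, so that they touch the tape at every mark in that order. Only touch: stay on the tape, do not press hard, and do not push, turn or lift the carton or disturb any of the things on and around it. When the red dot has been felt, lift the fingers clear.

Things in the scene. Friction and masses are not known exactly. Their poses are not given: they have to be found in the camera images.
- carton: sealed loose cardboard carton, 280 (its x) x 230 (its y) x 140 mm high, about 0.9 kg, at any yaw; origin under its centre, z up. Brown tape, 50 mm wide, 1.5 mm proud of the card, runs along its x over the middle of the top. The middle 110 mm of the top is springy, the outer 59 mm on either side rigid. A figure and a small box stand on these, 88 mm from the tape's centre line
- lid (a joint): how far the springy middle of the carton's top is pressed down: 0 at rest, stop at 0.012 m. It begins to give at about 1 N and then gives 1 mm for every 0.7 N (about 5 N at 6 mm); it springs back by itself
- mark0_top (a point): centre of the green dot (28 mm across) on the tape's upper face, 140 mm above the table; 100 mm from the carton's middle towards its -x end. The row starts here. z is straight up
- mark4_top (a point): centre of the red dot (28 mm across) on the tape's upper face, 140 mm above the table, 200 mm from the green dot. The row ends here
- mark0: the piece of tape that carries the green dot, 40 mm long and 50 mm wide, at -100 mm along the carton's x; origin under the middle of the mark, 5.5 mm below the tape's upper face; it reaches 15 mm from there inwards along the row and 25 mm outwards
- mark1: the piece of tape that carries the first white bar, 30 mm long and 50 mm wide, at -50 mm along the carton's x; origin under the middle of the mark, 5.5 mm below the tape's upper face
- mark2: the piece of tape that carries the middle white bar, 30 mm long and 50 mm wide, at 0 mm along the carton's x; origin under the middle of the mark, 5.5 mm below the tape's upper face
- mark3: the piece of tape that carries the third white bar, 30 mm long and 50 mm wide, at 50 mm along the carton's x; origin under the middle of the mark, 5.5 mm below the tape's upper face
- mark4: the piece of tape that carries the red dot, 40 mm long and 50 mm wide, at 100 mm along the carton's x; origin under the middle of the mark, 5.5 mm below the tape's upper face; it reaches 15 mm from there inwards along the row and 25 mm outwards
- card_left: springy bare card along the +y side of the tape, 276 x 30 mm, its top 138.5 mm above the table; not to be touched
- card_right: springy bare card along the -y side of the tape, 276 x 30 mm, its top 138.5 mm above the table; not to be touched
- figure: vinyl figure, 34 mm across, 52 mm tall, loose, standing on an outer strip of the carton's top; origin under its base
- blind_box: small blue printed box, 38 x 36 x 50 mm, loose, standing on the other outer strip of the carton's top; origin under its base
- cutter: yellow safety cutter, 130 mm long, 16 mm high, lying on the table beside the carton; origin under its middle
- figure_box: purple window box for a figure, 90 x 115 x 155 mm, on the table; origin under its base
- tape_roll: roll of brown tape, 100 mm across, 50 mm high, lying flat on the table; origin under its middle
- mini_box: red printed box, 70 x 70 x 90 mm, on the table; origin under its base
Mind the look-alikes: they are no part of the job. Several things look just like the figure_box: the one meant starts farthest to the robot's left.

How it is judged:
By the outcome, as a careful person would: the job done as asked, in the order asked, and still so for the second after the job is handed in, with the robot touching nothing.
It also fails if it takes over 38 s, if anything falls off the work surface, if the arm or the gripper's body presses on something with over 40 N, if the wrist force passes 120 N, or if a joint passes its speed limit or range.

ROBOT

A 6-joint arm with a two-finger parallel gripper is mounted at the origin on the work surface. World frame = base frame: x ahead of the robot, y to its left, z up, the work surface at z = 0. Lengths are in m, angles in degrees, forces in N, time in s.
With the tool pointing down it reaches from about 0.3 to 0.75 m from the base axis. Payload 8.5 kg.
Tool frame: the origin (TCP) lies between the finger pads; the fingertips stand 17 mm ahead of it and the grasp point (between the pads) lies 2 mm behind it; z points along the fingers, y is the direction in which the jaws open and shut (so a half turn about z gives the same grasp; the last joint's range is limited). The gripper opens to 85 mm and grips with 20 to 120 N. Pads are 22 mm wide; open, the fingers measure 114 mm over their backs; the gripper's body (76 mm by 85 mm) begins 54 mm behind the grasp point. The pads swing forward as they close: fully open they stand 13 mm farther back than shut.
Start: joints at [-79.486, 21.807, 74.336, -0, 83.858, -12.336], TCP at [0.214, -0.507, 0.248] pointing down, gripper open.
Joint ranges: [-178.18, 178.18], [-50.72, 133.34], [12.68, 142.11], [-81.47, 261.47], [9.98, 163.14], [-165.26, 165.26]. Speed limits (degrees/s): [136.94, 136.94, 180, 180, 180, 180].

INTERFACE

Orientations are given as a 3x3 rotation matrix whose columns are the frame's x, y, z axes.
In Python, from rig import readout, eyes, env gives the robot as it stands.
- The arm moves only by the tool arm_command, never from a script. Its argument "rows" is text: rows parted by semicolons, each of 7 numbers parted by spaces: the closure, from 0 (fully open) to 1 (shut), then the shift along the tool's x, y, z in mm, then the turn, a rotation vector about the tool's x, y, z in degrees. In form: grip dx dy dz rx ry rz; .... A call has 1 to 5 rows; each row shifts and turns the commanded pose from where the row before left it, along the tool's axes as they then stand; what a row does not reach is not made up. A row lasts 1/12 s, in which the tool goes at most 41.7 mm and 7.16 degrees, less where a joint would pass 70% of its speed; a pose out of reach is approached as far as the arm can. A call with a gripper value outside its range is refused whole. The fingers move at their own pace and stop on an object; "squeeze" is the grip in N (left out, the last holds). Time passes only in rows, so rows that do not move let the fingers close. It gives the time, the measured TCP pose, the force and the opening at its end, in the units of the state.
- readout.observe(): the state, without advancing time (a new reading comes with each control period).
- eyes.get_image(name): name is "side" or "top"; returns the picture (420x560x3 uint8, red, green, blue); there is no depth.
- eyes.camera_model(name): a dict with "mtx" (3x3 intrinsics, pixels), "view" (4x4, takes a point from world to camera coordinates). Camera axes: x right, y up, looking along -z (the intrinsics and any distortion apply to the point x, -y, -z); pixel columns grow to the right and rows downward; lengths in m; the calibration is good to about 2 mm. A picture is of the moment at which its call begins. camera_model takes no time and is no camera call.
- env.close_job(): hands the job in, once; it reports no verdict.
The state is a dict: "time_s": time; "q": joint angles; "qvel": joint speeds; "joint_efforts": joint torques, N m; "position": TCP position; "tool_rot": TCP orientation; "ft_force": force on the tool from outside, world axes, zero at the start; "wrist_torque": the same for the moment, N m; "grip_width": finger opening in m.
Only numpy, scipy, OpenCV 4.12 (cv2) and the standard library are available. Lean on these libraries where they do the work, as an engineer would, in place of code of your own. Each camera call takes 0.05 s, during which the arm holds its last target. There are 200 camera calls.

## Working session

There is one attempt and no reset: what is moved stays moved. The work goes in short steps, Python scripts to look and compute and a tool call to move; the robot and the scene stay as the last step left them, time stands still between calls to the robot, and variables do not carry over. Pictures are saved under pics/ and viewed, about 8 in all and at most 12, crops included, and the job is handed in when it is done.

Besides the shell and the picture viewer there is one more tool, called as name(argument=value, ...) on one line, values as JSON. arm_command: Moves the arm, as the interface text tells. Its arguments: {"type":"object","properties":{"rows":{"type":"string"},"squeeze":{"type":"number"}},"required":["rows"]}

```bash
mkdir -p pics; ls
python3 - <<'E'
from rig import readout, eyes
import cv2
print(readout.observe())
for n in("top","side"):
    cv2.imwrite(f"pics/{n}0.png",cv2.cvtColor(eyes.get_image(n),cv2.COLOR_RGB2BGR)); print(eyes.camera_model(n))
E
```

```text
pics
{'time_s': 0.0, 'q': array([-7.94875928e+01,  2.18401205e+01,  7.43851424e+01,  2.07667662e-05,
        8.38558215e+01, -1.23346259e+01]), 'qvel': array([-0.00154651, -0.00270848,  0.00117005,  0.00941361,  0.03880746,
       -0.01370225]), 'joint_efforts': array([ 1.01687492e-03, -4.48463273e+01, -2.31274366e+01, -1.39821359e-04,
        4.94427863e-03, -2.45273787e-05]), 'position': array([ 0.21350869, -0.50658122,  0.24771761]), 'tool_rot': array([[ 9.21544791e-01,  3.88271982e-01, -2.57844643e-04],
       [ 3.88271950e-01, -9.21543790e-01,  1.39150104e-03],
       [ 3.02665738e-04, -1.38244438e-03, -9.99998999e-01]]), 'ft_force': array([-0.17628912, -0.93741398,  0.02809538]), 'wrist_torque': array([-0.00178879, -0.06651952,  0.05511688]), 'grip_width': 0.08540058713292213}
{'mtx': array([[460.92581286,   0.        , 278.90261075],
       [  0.        , 460.92581286, 209.03287147],
       [  0.        ,   0.        ,   1.        ]]), 'view': array([[ 0.00692436, -0.99979609,  0.01896933,  0.00214485],
       [ 0.99675709,  0.00842169,  0.08002742, -0.47195706],
       [-0.08017086,  0.01835367,  0.99661215, -1.36625889],
       [ 0.        ,  0.        ,  0.        ,  1.        ]])}
{'mtx': array([[524.74325808,   0.        , 282.52509618],
       [  0.        , 524.74325808, 211.11728456],
       [  0.        ,   0.        ,   1.        ]]), 'view': array([[ 0.99141211, -0.13053013, -0.00799476, -0.48404869],
       [ 0.07153684,  0.49013509,  0.86870597, -0.12932709],
       [-0.10947379, -0.86181754,  0.49526358, -1.24212954],
       [ 0.        ,  0.        ,  0.        ,  1.        ]])}
```

View pics/top0.png

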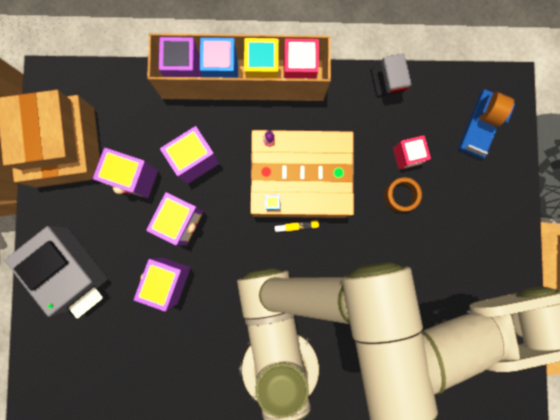

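View pics/side0.png

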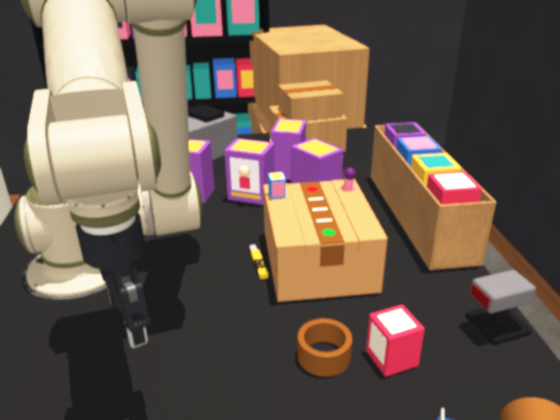

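The top view shows the carton's tape row: green dot at (338,173), bars at (321,173), (303,173) and (284,172), red dot at (266,172). The figure is at (269,138) and the blue box at (272,202), both near the red end. The side view agrees: green (329,232), red (312,189).

Possible mix-ups:
- **Green:** the device's green spot at top (51,306).
- **Red:** the red box at (413,152).

I choose the dots on the tape.

```bash
cat > h.py <<'E'
import numpy as np, cv2
from rig import readout, eyes
def ray(n,uv):
    c=eyes.camera_model(n); V=c["view"]; R,t=V[:3,:3],V[:3,3]
    d=np.linalg.inv(c["mtx"])@[*uv,1.]; d=R.T@(d*[1,-1,-1]); return -R.T@t,d
def onplane(n,uv,z):
    o,d=ray(n,uv); return o+d*(z-o[2])/d[2]
def proj(n,p):
    c=eyes.camera_model(n); q=c["view"]@[*p,1.]; q=c["mtx"]@(q[:3]*[1,-1,-1]); return q[:2]/q[2]
def blob(im,lo,hi,roi):
    x0,y0,x1,y1=roi; m=cv2.inRange(cv2.cvtColor(im[y0:y1,x0:x1],cv2.COLOR_RGB2HSV),lo,hi)
    n,_,s,c=cv2.connectedComponentsWithStats(m); k=1+np.argsort(-s[1:,4])
    return [(c[i]+[x0,y0],s[i,4]) for i in k[:4] if s[i,4]>8]
E
python3 - <<'E'
from h import *
R={"top":(255,160,350,186),"side":(300,180,345,243)}
for n in R:
    im=cv2.cvtColor(cv2.imread(f"pics/{n}0.png"),cv2.COLOR_BGR2RGB)
    for nm,lo,hi in(("green",(45,120,80),(75,255,255)),("red",(0,225,150),(6,255,255)),("white",(0,0,150),(40,75,255))):
        for c,a in blob(im,lo,hi,R[n]): print(n,nm,c.round(1),a,onplane(n,c,.140).round(4))
    x0,y0,x1,y1={"top":(240,120,365,225),"side":(235,150,400,305)}[n]
    cv2.imwrite(f"pics/{n}c.png",cv2.resize(cv2.cvtColor(im,cv2.COLOR_RGB2BGR)[y0:y1,x0:x1],None,fx=3.6,fy=3.6,interpolation=cv2.INTER_CUBIC))
im=cv2.imread("pics/topc.png"); im2=cv2.imread("pics/sidec.png")
h=im.shape[0]; im2=cv2.resize(im2,(340,h)); o=np.hstack([im,im2]); print(o.shape); cv2.imwrite("pics/crop.png",o)
E
```

```text
top green [338.1 172.2] 70 [ 0.5659 -0.155   0.14  ]
top white [283.9 171.7] 62 [ 0.5656 -0.0052  0.14  ]
top white [302.  172.2] 59 [ 0.5649 -0.0552  0.14  ]
top white [320.1 172.2] 55 [ 0.5652 -0.1053  0.14  ]
side green [328.4 231.9] 69 [ 0.5659 -0.1557  0.14  ]
side white [323.9 219.8] 47 [ 0.5664 -0.1057  0.14  ]
side white [319.5 208.7] 45 [ 0.5663 -0.0558  0.14  ]
side white [315.8 198.3] 39 [ 0.5672 -0.0058  0.14  ]
(378, 790, 3)
```

View pics/crop.png

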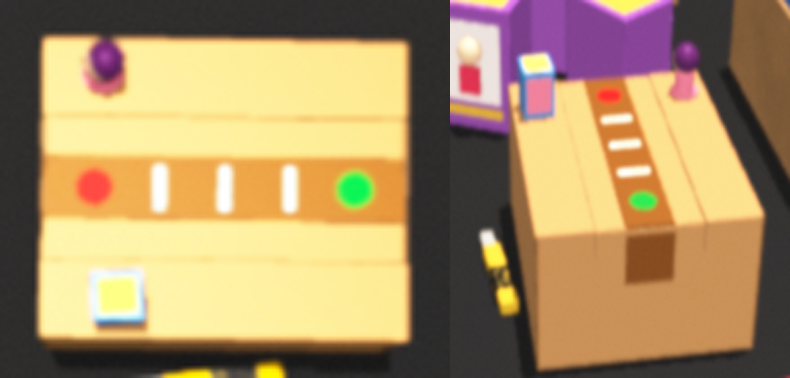

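The crop confirms the row on the carton's tape. Green is on the -y end and red on the +y end, with the row at x≈0.566, y from -0.155 to 0.045 and yaw ≈ 0. Next I close the gripper and square the tool to the row.

arm_command(rows="1 0 0 0 0 0 5; 1 0 0 0 0 0 5; 1 0 0 0 0 0 5; 1 0 0 0 0 0 5; 1 0 0 0 0 0 2.85", squeeze=20)

```text
time_s: 0.52
position: [0.2135, -0.5066, 0.2479]
tool_rot: [[1.0, -0.004, -0.0], [-0.004, -1.0, 0.001], [-0.0, -0.001, -1.0]]
ft_force: [0.2, -1.0, 0.3]
grip_width: 0.0257
```

arm_command(rows="1 24 -24 0 0 0 0; 1 24 -24 0 0 0 0; 1 24 -24 0 0 0 0; 1 24 -24 0 0 0 0; 1 24 -24 0 0 0 0")

```text
time_s: 0.93
position: [0.3344, -0.3854, 0.248]
tool_rot: [[1.0, -0.0, -0.0], [-0.0, -1.0, 0.001], [-0.0, -0.001, -1.0]]
ft_force: [0.6, 0.5, 0.5]
grip_width: 0.0
```

arm_command(rows="1 24 -24 0 0 0 0; 1 24 -24 0 0 0 0; 1 24 -24 0 0 0 0; 1 24 -24 0 0 0 0; 1 24 -24 0 0 0 0")

```text
time_s: 1.35
position: [0.4544, -0.2653, 0.2481]
tool_rot: [[1.0, -0.0, -0.0], [-0.0, -1.0, 0.0], [-0.0, -0.0, -1.0]]
ft_force: [0.2, -0.1, 0.2]
grip_width: -0.0001
```

arm_command(rows="1 24 -24 0 0 0 0; 1 24 -24 0 0 0 0; 1 24 -24 0 0 0 0; 1 24 -24 0 0 0 0; 1 16 -15 0 0 0 0")

```text
time_s: 1.77
position: [0.567, -0.1533, 0.2479]
tool_rot: [[1.0, 0.002, -0.0], [0.002, -1.0, 0.001], [-0.0, -0.001, -1.0]]
ft_force: [-0.0, -0.1, -0.8]
grip_width: -0.0001
```

arm_command(rows="1 0 0 20 0 0 0; 1 0 0 20 0 0 0; 1 0 0 0 0 0 0")

```text
time_s: 2.02
position: [0.5644, -0.1547, 0.2044]
tool_rot: [[1.0, 0.001, -0.007], [0.001, -1.0, 0.003], [-0.007, -0.003, -1.0]]
ft_force: [-0.7, 0.1, -0.1]
grip_width: -0.0002
```

arm_command(rows="1 0 0 10 0 0 0; 1 0 0 10 0 0 0; 1 0 0 0 0 0 0; 1 0 0 0 0 0 0")

```text
time_s: 2.35
position: [0.5655, -0.1561, 0.1884]
tool_rot: [[1.0, -0.0, -0.0], [-0.0, -1.0, 0.0], [-0.0, -0.0, -1.0]]
ft_force: [-0.3, 0.9, 0.8]
grip_width: -0.0001
```

Run:
```python
from h import *
s=readout.observe(); tip=s["position"]+s["tool_rot"]@[0,0,.017]
print(s["position"].round(4),s["tool_rot"].round(4).tolist(),s["ft_force"].round(2),tip.round(4))
o=[]
for n,(x0,y0,x1,y1) in {"top":(240,110,365,225),"side":(245,140,400,283)}.items():
    im=eyes.get_image(n); print(n,proj(n,tip).round(1))
    o.append(cv2.resize(cv2.cvtColor(im,cv2.COLOR_RGB2BGR)[y0:y1,x0:x1],(398,367),interpolation=cv2.INTER_CUBIC))
cv2.imwrite("pics/near.png",np.hstack(o))
```

```text
[ 0.5655 -0.1561  0.1884] [[1.0, -0.0005, -0.0002], [-0.0005, -1.0, 0.0001], [-0.0002, -0.0001, -1.0]] [-0.25  0.91  0.8 ] [ 0.5655 -0.1561  0.1714]
top [340.2 170.5]
side [328.8 219.1]
```

View pics/near.png

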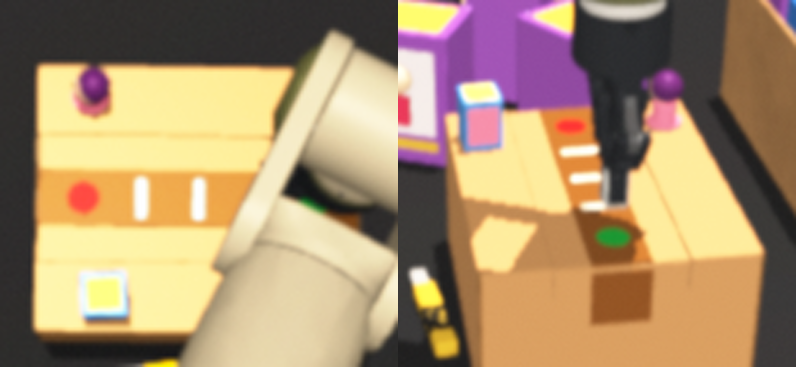

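The side view puts the closed fingertips at about pixel (329,220), above the green dot (near crop (612,237)). That agrees with the forward kinematics at (329,219). Now I descend.

arm_command(rows="1 0 0 9 0 0 0; 1 0 0 8 0 0 0; 1 0 0 7 0 0 0; 1 0 0 3 0 0 0; 1 0 0 0 0 0 0")

```text
time_s: 2.87
position: [0.5652, -0.1556, 0.1602]
tool_rot: [[1.0, -0.0, -0.002], [-0.0, -1.0, 0.001], [-0.002, -0.001, -1.0]]
ft_force: [0.1, 0.1, 0.3]
grip_width: -0.0002
```

arm_command(rows="1 0 0 0 0 0 0; 1 0 0 0 0 0 0")

```text
time_s: 3.03
position: [0.5657, -0.1559, 0.1616]
tool_rot: [[1.0, -0.0, 0.0], [-0.0, -1.0, -0.0], [0.0, 0.0, -1.0]]
ft_force: [0.4, 1.2, 0.3]
grip_width: -0.0003
```

arm_command(rows="1 0 0 1 0 0 0; 1 0 0 1 0 0 0; 1 0 0 0 0 0 0")

```text
time_s: 3.28
position: [0.5655, -0.1558, 0.1593]
tool_rot: [[1.0, 0.0, -0.0], [0.0, -1.0, -0.0], [-0.0, 0.0, -1.0]]
ft_force: [0.1, -0.5, -0.2]
grip_width: 0.0001
```

arm_command(rows="1 0 0 0.5 0 0 0; 1 0 0 0.5 0 0 0; 1 0 0 0 0 0 0")

```text
time_s: 3.53
position: [0.5655, -0.1558, 0.1583]
tool_rot: [[1.0, 0.0, -0.0], [0.0, -1.0, 0.0], [-0.0, -0.0, -1.0]]
ft_force: [-0.5, 0.2, 0.2]
grip_width: 0.0
```

arm_command(rows="1 0 0 0.5 0 0 0; 1 0 0 0.5 0 0 0; 1 0 0 0 0 0 0")

```text
time_s: 3.78
position: [0.5655, -0.1558, 0.1572]
tool_rot: [[1.0, 0.0, -0.0], [0.0, -1.0, 0.0], [-0.0, -0.0, -1.0]]
ft_force: [0.1, 1.0, -0.5]
grip_width: 0.0002
```

arm_command(rows="1 0 0 0.5 0 0 0; 1 0 0 0.5 0 0 0; 1 0 0 0 0 0 0")

```text
time_s: 4.03
position: [0.5656, -0.1558, 0.1564]
tool_rot: [[1.0, -0.0, 0.0], [-0.0, -1.0, -0.0], [0.0, 0.0, -1.0]]
ft_force: [-0.8, 0.3, 0.8]
grip_width: 0.0002
```

arm_command(rows="1 0 0 0 0 0 0")

```text
time_s: 4.12
position: [0.5656, -0.1558, 0.1564]
tool_rot: [[1.0, 0.0, 0.0], [0.0, -1.0, -0.0], [0.0, 0.0, -1.0]]
ft_force: [-0.6, 0.8, 2.3]
grip_width: -0.0001
```

arm_command(rows="1 0 0 0.5 0 0 0; 1 0 0 0.5 0 0 0; 1 0 0 0 0 0 0")

```text
time_s: 4.37
position: [0.5656, -0.1558, 0.1553]
tool_rot: [[1.0, 0.0, 0.0], [0.0, -1.0, -0.0], [0.0, 0.0, -1.0]]
ft_force: [-1.7, 0.3, 1.4]
grip_width: -0.0002
```

arm_command(rows="1 0 0 0 0 0 0")

```text
time_s: 4.45
position: [0.5656, -0.1558, 0.1554]
tool_rot: [[1.0, 0.0, 0.0], [0.0, -1.0, -0.0], [0.0, 0.0, -1.0]]
ft_force: [-0.1, 1.3, 2.1]
grip_width: -0.0
```

Contact is light: about 2 N, 1.6 mm down. Now I slide towards the red dot.

arm_command(rows="1 0 -2 0 0 0 0; 1 0 -3 0 0 0 0; 1 0 -4 0 0 0 0; 1 0 -4 0 0 0 0; 1 0 -4 0 0 0 0")

```text
time_s: 4.87
position: [0.5656, -0.1383, 0.1554]
tool_rot: [[1.0, 0.0, 0.0], [0.0, -1.0, -0.0], [0.0, 0.0, -1.0]]
ft_force: [0.1, -1.8, 1.7]
grip_width: -0.0001
```

arm_command(rows="1 0 -4 0 0 0 0; 1 0 -4 0 0 0 0; 1 0 -4 0 0 0 0; 1 0 -4 0 0 0 0; 1 0 -4 0 0 0 0")

```text
time_s: 5.28
position: [0.5656, -0.1184, 0.1554]
tool_rot: [[1.0, 0.0, 0.0], [0.0, -1.0, -0.0], [0.0, 0.0, -1.0]]
ft_force: [-0.0, -1.3, 2.0]
grip_width: -0.0002
```

arm_command(rows="1 0 -4 0 0 0 0; 1 0 -4 0 0 0 0; 1 0 -4 0 0 0 0; 1 0 -4 0 0 0 0; 1 0 -4 0 0 0 0")

```text
time_s: 5.7
position: [0.5656, -0.0984, 0.1553]
tool_rot: [[1.0, -0.0, -0.0], [-0.0, -1.0, 0.0], [-0.0, -0.0, -1.0]]
ft_force: [-0.1, -1.6, 1.9]
grip_width: 0.0002
```

arm_command(rows="1 0 -4 0 0 0 0; 1 0 -4 0 0 0 0; 1 0 -4 0 0 0 0; 1 0 -4 0 0 0 0; 1 0 -4 0 0 0 0")

```text
time_s: 6.12
position: [0.5656, -0.0784, 0.1553]
tool_rot: [[1.0, 0.0, -0.0], [0.0, -1.0, -0.0], [-0.0, 0.0, -1.0]]
ft_force: [-0.2, -2.0, 1.9]
grip_width: -0.0001
```

arm_command(rows="1 0 -4 0 0 0 0; 1 0 -4 0 0 0 0; 1 0 -4 0 0 0 0; 1 0 -4 0 0 0 0; 1 0 -4 0 0 0 0")

```text
time_s: 6.53
position: [0.5656, -0.0584, 0.1553]
tool_rot: [[1.0, 0.0, -0.0], [0.0, -1.0, 0.0], [-0.0, -0.0, -1.0]]
ft_force: [0.4, -1.1, 1.9]
grip_width: 0.0001
```

Halfway along, I check for carton drift numerically in the side view.

Run:
```python
from h import *
im=eyes.get_image("side")
print("green",blob(im,(45,120,60),(75,255,255),(300,215,345,243)),"before 328.4 231.9")
for f in(im,cv2.cvtColor(cv2.imread("pics/side0.png"),cv2.COLOR_BGR2RGB)):
    print("red",blob(f,(0,215,120),(6,255,255),(295,178,325,196)))
t=eyes.get_image("top")
for f in(t,cv2.cvtColor(cv2.imread("pics/top0.png"),cv2.COLOR_BGR2RGB)):
    print("red top",blob(f,(0,150,120),(6,255,255),(255,160,280,186)))
```

```text
green [(array([328.01470588, 232.57352941]), np.int32(68))] before 328.4 231.9
red []
red []
red top [(array([265.81355932, 171.44067797]), np.int32(59))]
red top [(array([265.81666667, 171.36666667]), np.int32(60))]
```

The carton has not moved, and red stays at top (265.8,171.4), i.e. y≈0.045. I carry on for about 103 mm.

arm_command(rows="1 0 -4 0 0 0 0; 1 0 -4 0 0 0 0; 1 0 -4 0 0 0 0; 1 0 -4 0 0 0 0; 1 0 -4 0 0 0 0")

```text
time_s: 7.05
position: [0.5656, -0.0384, 0.1553]
tool_rot: [[1.0, -0.0, -0.0], [-0.0, -1.0, -0.0], [-0.0, 0.0, -1.0]]
ft_force: [-0.6, -1.3, 2.2]
grip_width: 0.0
```

arm_command(rows="1 0 -4 0 0 0 0; 1 0 -4 0 0 0 0; 1 0 -4 0 0 0 0; 1 0 -4 0 0 0 0; 1 0 -4 0 0 0 0")

```text
time_s: 7.47
position: [0.5656, -0.0184, 0.1553]
tool_rot: [[1.0, -0.0, -0.0], [-0.0, -1.0, 0.0], [-0.0, -0.0, -1.0]]
ft_force: [0.3, -2.1, 1.1]
grip_width: 0.0002
```

arm_command(rows="1 0 -4 0 0 0 0; 1 0 -4 0 0 0 0; 1 0 -4 0 0 0 0; 1 0 -4 0 0 0 0; 1 0 -4 0 0 0 0")

```text
time_s: 7.88
position: [0.5656, 0.0016, 0.1553]
tool_rot: [[1.0, -0.0, -0.0], [-0.0, -1.0, 0.0], [-0.0, -0.0, -1.0]]
ft_force: [-0.3, -1.4, 1.7]
grip_width: 0.0001
```

arm_command(rows="1 0 -4 0 0 0 0; 1 0 -4 0 0 0 0; 1 0 -4 0 0 0 0; 1 0 -4 0 0 0 0; 1 0 -4 0 0 0 0")

```text
time_s: 8.3
position: [0.5656, 0.0216, 0.1553]
tool_rot: [[1.0, -0.0, -0.0], [-0.0, -1.0, 0.0], [-0.0, -0.0, -1.0]]
ft_force: [-0.1, -0.8, 2.3]
grip_width: -0.0
```

arm_command(rows="1 0 -4 0 0 0 0; 1 0 -4 0 0 0 0; 1 0 -4 0 0 0 0; 1 0 -4 0 0 0 0; 1 0 -4 0 0 0 0")

```text
time_s: 8.72
position: [0.5656, 0.0416, 0.1553]
tool_rot: [[1.0, -0.0, -0.0], [-0.0, -1.0, 0.0], [-0.0, -0.0, -1.0]]
ft_force: [0.1, -2.0, 2.7]
grip_width: -0.0001
```

arm_command(rows="1 0 -2 0 0 0 0; 1 0 -1 0 0 0 0; 1 0 0 0 0 0 0; 1 0 0 0 0 0 0")

```text
time_s: 9.05
position: [0.5655, 0.0445, 0.1553]
tool_rot: [[1.0, -0.0, -0.0], [-0.0, -1.0, 0.001], [-0.0, -0.001, -1.0]]
ft_force: [0.1, 0.9, 1.9]
grip_width: -0.0001
```

The red dot has been felt (1.9 N). Lifting straight up.

arm_command(rows="1 0 0 -2 0 0 0; 1 0 0 -5 0 0 0; 1 0 0 -10 0 0 0; 1 0 0 -15 0 0 0; 1 0 0 -15 0 0 0")

```text
time_s: 9.47
position: [0.5655, 0.044, 0.2034]
tool_rot: [[1.0, -0.0, -0.0], [-0.0, -1.0, -0.0], [-0.0, 0.0, -1.0]]
ft_force: [-0.1, -0.2, -0.2]
grip_width: -0.0002
```

arm_command(rows="1 0 0 -15 0 0 0; 1 0 0 -15 0 0 0; 1 0 0 -10 0 0 0; 1 0 0 -5 0 0 0; 1 0 0 0 0 0 0")

```text
time_s: 9.88
position: [0.5658, 0.0441, 0.2485]
tool_rot: [[1.0, -0.0, 0.002], [-0.0, -1.0, -0.0], [0.002, 0.0, -1.0]]
ft_force: [0.6, -0.5, 0.0]
grip_width: 0.0003
```

arm_command(rows="1 0 0 0 0 0 0; 1 0 0 0 0 0 0; 1 0 0 0 0 0 0; 1 0 0 0 0 0 0")

```text
time_s: 10.22
position: [0.5654, 0.0442, 0.2467]
tool_rot: [[1.0, -0.0, -0.001], [-0.0, -1.0, 0.0], [-0.001, -0.0, -1.0]]
ft_force: [0.5, -0.2, 0.6]
grip_width: 0.0001
```

Run:
```python
from h import *
s=readout.observe(); print(s["time_s"],s["position"].round(4),s["ft_force"].round(2))
im=eyes.get_image("side"); cv2.imwrite("pics/end.png",cv2.cvtColor(im,cv2.COLOR_RGB2BGR))
print("green",blob(im,(45,120,60),(75,255,255),(300,215,345,243)))
print("white",blob(im,(0,0,150),(40,75,255),(300,180,345,243)))
```

```text
10.2167 [0.5654 0.0442 0.2467] [ 0.54 -0.16  0.55]
green [(array([328.44776119, 231.95522388]), np.int32(67))]
white [(array([323.77586207, 219.86206897]), np.int32(58)), (array([319.68518519, 208.66666667]), np.int32(54)), (array([316.81578947, 198.26315789]), np.int32(38))]
```

View pics/end.png

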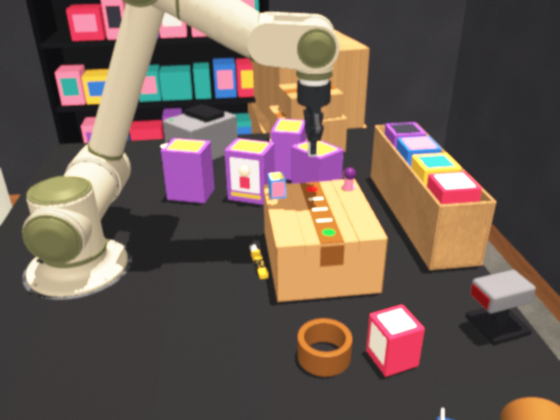

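The fingers are clear, about 90 mm above the red dot at (314,152). The carton marks are at their original pixels, and the figure (349,178), blue box (277,186) and cutter (259,261) are undisturbed. Handing in.

```bash
python3 -c "
from rig import env; print(env.close_job())"
```

```text
the job is handed in; nothing more can be done
None
```

I ran the closed fingertips along the tape from the green dot, over the three white bars, to the red dot. I then lifted them about 90 mm clear and handed the job in at about 10 s.

- **Contact:** The upward force read about 1–3 N with roughly 1 N of sensor noise. The fingers stayed about 1.6–1.7 mm below the tape's rest height for the whole pass, within 0.1 mm of x = 0.5656.
- **After lifting:** The force reading was back within noise of zero. In the side view, the green dot and two of the bars were within 0.2 pixel of where they started. The third bar read 1 pixel off, possibly because of the gripper's shadow.
- **Other things in the scene:** The figure, small blue box and cutter looked undisturbed in the last side picture.
- **Checks that fell short:** My red colour mask found nothing in the side view, so I placed the red dot from the top view and the known 200 mm spacing. Midway, the green dot read about 0.7 pixel off in the side view, but it was back at its original pixel in the final picture.

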